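# Put the stick lighter on charge

### The job

Press the rechargeable stick lighter that lies to the right of the charging dock fully home into its die-cut foam pocket in the dock, and only then flip the dock's toggle switch, under the visor, over to the right so that it snaps on. Be gentle with the dock and its switch, leave the lighter in its pocket, and do not disturb the other things on the worktop.

Things in the scene. Friction and masses are not known exactly. Their poses are not given: they have to be found in the camera images.
- lighter: teal and white stick lighter, 220 mm long, about 70 g, lying flat on the worktop right of the dock. Origin: mid length and width, at its underside; z up, y towards the handle end. Handle: bar 22 mm wide, 21 high, y -4 to 110 mm, heavy end, grip it across near y = 60; trigger on top, 5 mm more, y 12 to 30; nozzle: rod 10.4 mm thick, y -110 to -4, axis 12 mm up
- dock: fixed charging dock: white housing 164 mm deep (x), 290 wide (y), dark foam deck in front, console behind. Origin: centre of its underside; x to its back, y to its left, z up. Foam top z = 26 mm, x -79 to 4. Behind it a floor at z = 15 runs to an upright wall, face at x = 55; a visor 270 mm wide juts from the wall to x = 11, underside z = 88, top 95: tilt the tool to get under
- pocket (a point): centre of the foam pocket's floor, 11 mm below the foam's top, in the dock's frame x -38, y 0, z 15 mm; axes as the dock's. The seated lighter's origin and axes coincide with it. Handle part 25 mm wide, y -8 to 114 (the dock's left); nozzle channel 14 mm wide, y -115 to -8. The other way round it does not go in
- slot_mid (a point): middle of the switch slot on the console's wall, in the dock's frame x 49, y 0, z 50 mm. The toggle sits firmly on a grey block 30 mm wide that is clipped anywhere up to 25 mm left or right of this point. Where is not reported: look, or feel for it by sweeping tilted, closed fingers under the visor from left to right
- bat (a joint): angle of the toggle's bat, a steel pin 6 to 9 mm thick that stands level 34 mm out of the slot towards the front, 50 mm above the worktop, on an upright pivot at the slot line. 0: off, leaning 22 deg left; 0.38: dead centre, from where it snaps either way; 0.76: on, 22 deg right, hard stop. About 5 N at the tip moves it off its stop, less further on
- garlic: a bulb of garlic, 53 mm, bystander; origin at its underside
- tin: a low round tin, 87 mm across, 40 mm high, bystander; origin at its underside
- teaspoon: a teaspoon, 132 mm long, bystander near the front edge; origin at its underside
- opener: a bottle opener with a black handle, 174 mm long, bystander; origin at its underside
- yoghurt: a tub of yoghurt, 72 mm across, 71 mm high, bystander; origin at its underside

How it is judged:
By the outcome, as a careful person would: the job done as asked, in the order asked, and still so for the second after the job is handed in, with the robot touching nothing.
It also fails if it takes over 62 s, if anything falls off the work surface, if the arm or the gripper's body presses on something with over 40 N, if the wrist force passes 120 N, or if a joint passes its speed limit or range.

### The arm

A 7-joint arm with a two-finger parallel gripper is mounted at the origin on a cart in front of the work surface, level with it; the furniture and walls round the work are solid. World frame = base frame: x ahead of the robot, y to its left, z up, the work surface at z = 0. Lengths are in mm, angles in rad, forces in N, time in s.
With the tool pointing down it reaches from about 425 to 875 mm from the base axis. Payload 4.7 kg.
Tool frame: the origin (TCP) lies at the very end of the fingers, on their centre line; the grasp point (between the pads) lies behind it (env.grip_point_offset is the z of the grasp point in the tool frame, in mm); z points along the fingers, y is the line along which they close (so a half turn about z gives the same grasp; the last joint's range is limited). The gripper opens to 85 mm and grips with 20 to 120 N. Pads are 22 mm wide; open, the fingers measure 114 mm over their backs; the gripper's body (76 mm by 85 mm) begins 54 mm behind the grasp point. The pads swing forward as they close: fully open they stand 13 mm farther back than shut.
Start: joints at [1.206, 0.321, -0.07, 1.45, 0.023, 1.371, -0.057], TCP at [240.355, -603.951, 199.749] pointing down, gripper open.
Joint ranges: [-2.86, 2.86], [-0.3, 2.09], [-1.38, 1.24], [0.06, 2.45], [-1.56, 4.7], [0.09, 2.05], [-2.69, 2.69]. Speed limits (rad/s): [2.57, 2.57, 3.14, 3.14, 3.14, 3.14, 3.14].

### API

Orientations are given as a unit quaternion [w, x, y, z].
In Python, from bench import env, imaging, status gives the robot as it stands (env), with the cameras (imaging) and the readings (status).
- The arm moves only by the shell command python3 steer.py 'ROWS' [FORCE]. ROWS is rows parted by semicolons, their numbers by spaces, 1 to 12 of them, each of 7 numbers: the finger opening in mm, then dx, dy, dz in mm, then a rotation vector rx, ry, rz in rad; each row is the pose to reach, as a shift and turn from the pose commanded when the command began, along the tool's axes at that moment; what a row does not reach only later rows make up. A row lasts 1/8 s, in which the tool goes at most 62.5 mm and 0.188 rad, less where a joint would pass 70% of its speed; a pose out of reach is approached as far as the arm can. The fingers move at their own pace and stop on an object; FORCE is the grip in N (left out, the last holds). Time passes only in rows, so rows that do not move let the fingers close. It prints the time, the measured TCP pose, the force, the opening and the grip force at its end.
- status.get_obs(): the state, without advancing time (a new reading comes with each control period).
- imaging.read_camera(name): name is "scene" or "top" or "wrist"; returns the picture (480x640x3 uint8, red, green, blue); there is no depth.
- imaging.camera_params(name): a dict with "fx", "fy", "cx", "cy" (pixels), "k1" (the pictures are not rectified: a ray, as slopes to the right and down, at radius r is drawn at 1 + k1 r^2 times it, then the intrinsics apply), "camera_from_world" (4x4, takes a point from world to camera coordinates); the wrist camera has in their place "mount" (4x4, takes a point from camera to tool coordinates, whose origin is the TCP and whose axes are the flange's). Camera axes: x right, y down, z forward; pixel columns grow to the right and rows downward; lengths in mm; the calibration is good to about 2 mm. A picture is of the moment at which its call begins: read the wrist's pose just before it. camera_params takes no time and is no camera call.
- env.sign_off(): hands the job in; it is judged then, once.
The state is a dict: "t": time; "joint_positions": joint angles; "joint_velocities": joint speeds; "tau": joint torques, N m; "tool_pos": TCP position; "eef_rot": TCP orientation; "force": force on the tool from outside, world axes, zero at the start; "ft_torque": the same for the moment, N m; "gripper_width": finger opening in mm; "finger_force": force on a finger pad.
Only numpy, scipy, OpenCV 4.12 (cv2) and the standard library are available. Lean on these libraries where they do the work, as an engineer would, in place of code of your own. Each camera call takes 0.05 s, during which the arm holds its last target. There are 200 camera calls.

## Working session

There is one attempt and no reset: what is moved stays moved. The work goes in short steps, Python scripts to look and compute and a shell command to move; the robot and the scene stay as the last step left them, time stands still between calls to the robot, and variables do not carry over. Pictures are saved under pics/ and viewed, at most 10 in all, crops included, and the job is handed in when it is done.

```bash
ls; mkdir -p pics
python3 - <<'E'
from bench import env, imaging, status
import cv2
for n in("top","scene"):
    cv2.imwrite(f"pics/{n}0.png",imaging.read_camera(n)[:,:,::-1]); p=imaging.camera_params(n); print(n,p)
print(imaging.camera_params("wrist"),env.grip_point_offset)
print(status.get_obs())
E
```

```text
bench.py
pics
steer.py
top {'fx': 607.4505200398828, 'fy': 607.4505200398828, 'cx': 322.99533363312986, 'cy': 229.98631376062312, 'k1': 0.07307652357973665, 'camera_from_world': array([[ 1.64976654e-02, -9.99863889e-01, -1.75502342e-04,
        -2.25663290e+01],
       [-9.95468036e-01, -1.64086926e-02, -9.36704016e-02,
         5.29053993e+02],
       [ 9.36547722e-02,  1.72004991e-03, -9.95603247e-01,
         1.62490173e+03],
       [ 0.00000000e+00,  0.00000000e+00,  0.00000000e+00,
         1.00000000e+00]])}
scene {'fx': 503.0237344316524, 'fy': 503.0237344316524, 'cx': 326.68066598281627, 'cy': 239.59817815348083, 'k1': -0.05733550465980603, 'camera_from_world': array([[-7.01558140e-01, -7.12551311e-01, -9.31698557e-03,
         3.52502548e+02],
       [-4.39244684e-01,  4.42689497e-01, -7.81722532e-01,
         2.74436996e+02],
       [ 5.61141947e-01, -5.44331369e-01, -6.23556795e-01,
         1.16832815e+03],
       [ 0.00000000e+00,  0.00000000e+00,  0.00000000e+00,
         1.00000000e+00]])}
{'fx': 371.97587639085157, 'fy': 371.97587639085157, 'cx': 315.4522246007704, 'c
[... 457 characters left out ...]
ay([ 1.20605235,  0.32176782, -0.0701154 ,  1.45153114,  0.02258447,
        1.37082021, -0.05689323]), 'joint_velocities': array([ 0.00101603, -0.00143409, -0.00137293, -0.00219654, -0.0002002 ,
        0.00021538,  0.00068114]), 'tau': array([ 2.49822297e-04, -4.94875181e+01, -3.83610372e-01, -3.15211594e+01,
        1.30820789e-02,  7.37068680e-03,  2.41404268e-05]), 'tool_pos': array([ 240.17896502, -603.42314356,  198.73183491]), 'eef_rot': array([-8.46987711e-04,  9.82107199e-01,  1.88320721e-01, -1.97120955e-04]), 'force': array([-0.34319787,  0.89678126,  0.35699442]), 'ft_torque': array([ 0.0075036 , -0.01325934,  0.00502136]), 'finger_force': 0.0, 'gripper_width': 85.3550422768538}
```

View pics/top0.png

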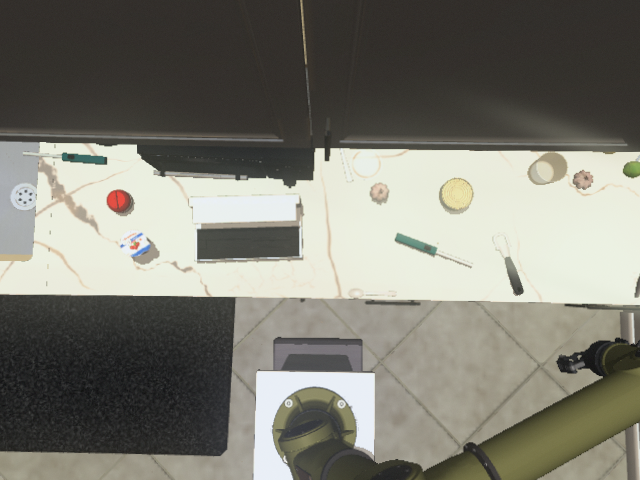

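View pics/scene0.png

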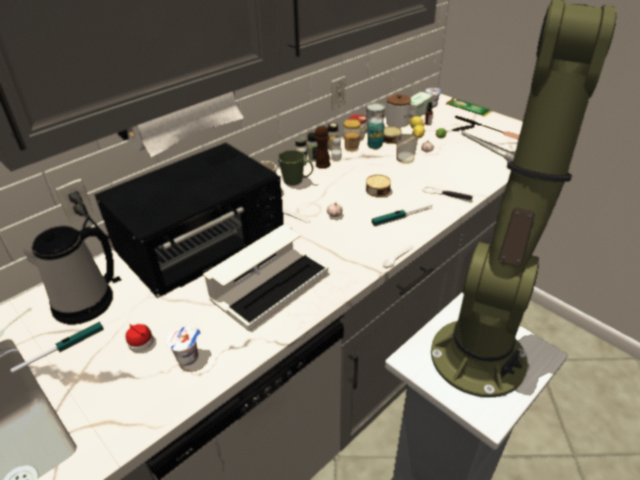

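The top view shows the dock at about (190-302, 195-260). The teal lighter runs from handle (397,237) to nozzle tip (472,266), with the spoon at (372,293), garlic at (379,192) and tin at (457,195). I'll enlarge next.

```bash
cat > h.py <<'E'
from bench import env, imaging, status
import numpy as np, cv2
from scipy.spatial.transform import Rotation as R
def tool():
    o=status.get_obs(); T=np.eye(4); T[:3,:3]=R.from_quat(o["eef_rot"],scalar_first=True).as_matrix(); T[:3,3]=o["tool_pos"]; return T,o
def wfc(n,T=None):
    p=imaging.camera_params(n)
    return p,(T@p["mount"] if n=="wrist" else np.linalg.inv(p["camera_from_world"]))
def K(p): return np.array([[p["fx"],0,p["cx"]],[0,p["fy"],p["cy"]],[0,0,1]]),np.array([p["k1"],0,0,0,0.])
def ray(n,uv,T=None):
    p,M=wfc(n,T); k,d=K(p)
    s=cv2.undistortPoints(np.array(uv,float).reshape(-1,1,2),k,d).reshape(-1,2)
    return M[:3,3],np.c_[s,np.ones(len(s))]@M[:3,:3].T
def px(n,uv,z,T=None):
    c,r=ray(n,uv,T); return c+r*((np.asarray(z)-c[2])/r[:,2])[:,None]
def proj(n,P,T=None):
    p,M=wfc(n,T); k,d=K(p); W=np.linalg.inv(M)
    return cv2.projectPoints(np.array(P,float).reshape(-1,1,3),cv2.Rodrigues(W[:3,:3])[0],W[:3,3],k,d)[0].reshape(-1,2)
E
python3 - <<'E'
from h import *
np.set_printoptions(precision=1,suppress=True)
print(px("top",[(397,237),(472,265)],12), px("top",[(197,227),(299,227),(302,260),(196,262)],26))
im=cv2.imread("pics/top0.png"); a=im[180:310,180:310]; b=im[180:310,370:500]
cv2.imwrite("pics/crop.png",cv2.resize(np.hstack([a,b]),None,fx=3,fy=3,interpolation=cv2.INTER_CUBIC))
E
```

```text
[[ 514.7 -216.2   12. ]
 [ 441.9 -419.1   12. ]] [[531.7 327.3  26. ]
 [536.3  51.4  26. ]
 [446.9  41.5  26. ]
 [437.1 326.5  26. ]]
```

View pics/crop.png

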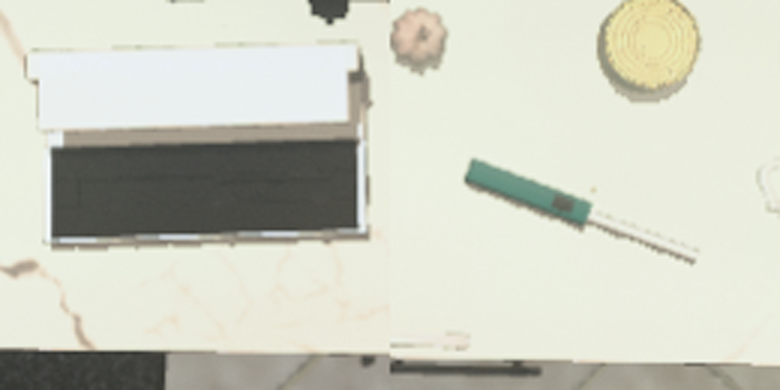

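```bash
python3 steer.py '85 100 -60 10 0 0 -0.2; 85 200 -120 20 0 0 -0.4; 85 359 -214 20 0 0 -0.84;85 359 -214 20 0 0 -0.84;85 359 -214 20 0 0 -0.84;85 359 -214 20 0 0 -0.84;85 359 -214 20 0 0 -0.84;85 359 -214 20 0 0 -0.84;85 359 -214 20 0 0 -0.84;85 359 -214 20 0 0 -0.84;85 359 -214 20 0 0 -0.84;85 359 -214 20 0 0 -0.84'
python3 - <<'E'
from h import *
T,o=tool(); np.save("T1.npy",T); print(T,o["joint_positions"])
cv2.imwrite("pics/w1.png",imaging.read_camera("wrist")[:,:,::-1])
E
```

```text
t: 1.6
tool_pos: [494.4, -273.0, 179.7]
eef_rot: [0.0, 0.82, 0.572, -0.0]
force: [0.2, 0.2, -0.2]
gripper_width: 85.0
finger_force: 0.0
[[ 3.45986721e-01  9.38239406e-01 -7.91855710e-05  4.94356891e+02]
 [ 9.38239393e-01 -3.45986729e-01 -1.55458450e-04 -2.73017062e+02]
 [-1.73254400e-04 -2.05084629e-05 -9.99999985e-01  1.79712296e+02]
 [ 0.00000000e+00  0.00000000e+00  0.00000000e+00  1.00000000e+00]] [ 0.83725238  0.17620089 -0.42464783  1.68310705  0.07523589  1.29839719
  0.04486423]
```

View pics/w1.png

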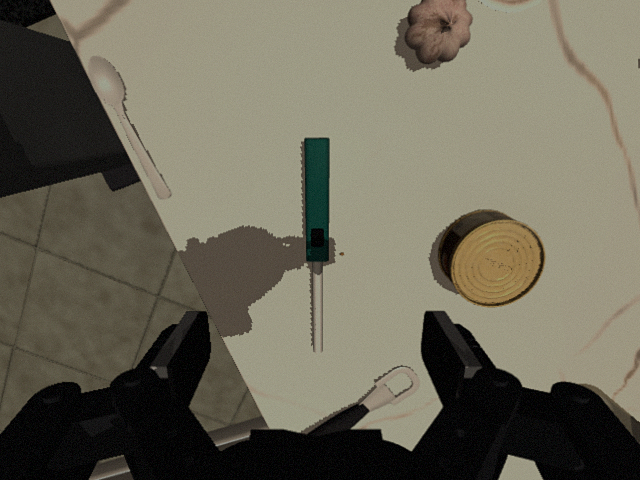

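The lighter is nearly along the image's vertical: handle end (317,138), handle/nozzle joint (317.5,261), tip (318,351). Nothing stands near the handle.

Run:
```python
from h import *
np.set_printoptions(precision=2,suppress=True)
T=np.load("T1.npy")
P=px("wrist",[(317,138),(317.5,261),(318,351)],[21,21,12],T); print(P)
print((P-T[:3,3])@T[:3,:3])
d=P[0]-P[2]; yaw=np.degrees(np.arctan2(d[1],d[0])); u=d[:2]/np.hypot(*d[:2]); print(yaw, np.linalg.norm(d[:2]))
o=(P[0,:2]-110*u+P[2,:2]+110*u)/2; print("origin",o,"grip",o+60*u,"tool yaw",np.degrees(np.arctan2(T[1,0],T[0,0])))
g=np.r_[o+60*u,8]; print("shift",(g-T[:3,3])@T[:3,:3])
```

```text
[[ 519.4  -212.59   21.  ]
 [ 480.45 -319.78   21.  ]
 [ 444.   -420.66   12.  ]]
[[  65.39    2.59  158.7 ]
 [ -48.66    3.14  158.72]
 [-155.92    3.84  167.74]]
70.08013697871499 221.3104218416095
origin [ 481.7  -316.62] grip [ 502.14 -260.21] tool yaw 69.75795916153923
shift [ 14.74   2.88 171.71]
```

```bash
python3 steer.py '60 14.7 2.9 60 0 0 -0.006;50 14.7 2.9 120 0 0 -0.006;50 14.7 2.9 150 0 0 -0.006;50 14.7 2.9 165 0 0 -0.006;50 14.7 2.9 170 0 0 -0.006;50 14.7 2.9 170 0 0 -0.006;15 14.7 2.9 170 0 0 -0.006;15 14.7 2.9 170 0 0 -0.006;15 14.7 2.9 170 0 0 -0.006;15 14.7 2.9 170 0 0 -0.006;15 14.7 2.9 170 0 0 -0.006' 40
```

```text
t: 3.02
tool_pos: [502.5, -259.5, 9.7]
eef_rot: [0.0, 0.818, 0.575, -0.0]
force: [0.8, 0.5, -0.1]
gripper_width: 14.7
finger_force: 0.0
```

Run:
```python
from h import *
T,o=tool(); np.save("T2.npy",T); print(o["gripper_width"],o["finger_force"])
cv2.imwrite("pics/w2.png",imaging.read_camera("wrist")[:,:,::-1])
```

```text
14.734916125218515 0.0
```

View pics/w2.png

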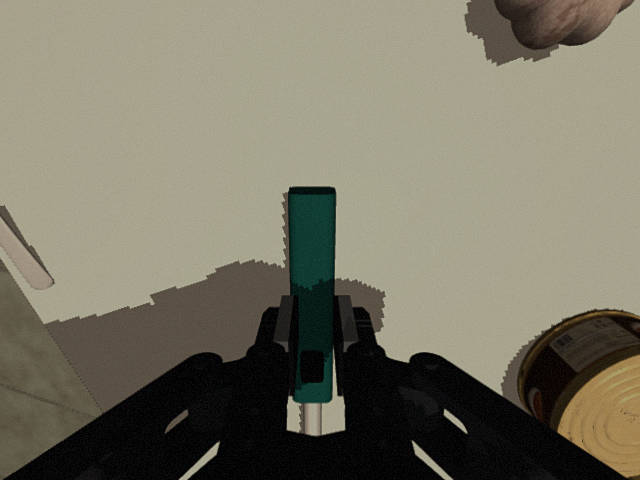

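The fingers straddle the handle (pads at about u=295 and 340, v=300-390). But the opening reads 14.7 with no force, so I'll close further to check.

```bash
python3 steer.py '0 0 0 0 0 0 0;0 0 0 0 0 0 0;0 0 0 0 0 0 0;0 0 0 0 0 0 0' 40
```

```text
t: 3.58
tool_pos: [502.5, -259.6, 9.7]
eef_rot: [0.0, 0.818, 0.575, -0.0]
force: [-0.5, -0.2, 0.5]
gripper_width: 0.3
finger_force: 0.0
```

Run:
```python
from h import *
a=imaging.read_camera("wrist")[:,:,::-1]
s=imaging.read_camera("scene")[150:270,330:490,::-1]
cv2.imwrite("pics/w3.png",np.hstack([a[120:480,120:520],cv2.resize(s,(400,360)) if 0 else cv2.resize(s,None,fx=2.5,fy=3,interpolation=cv2.INTER_CUBIC)]))
```

```text
(no output)
```

View pics/w3.png

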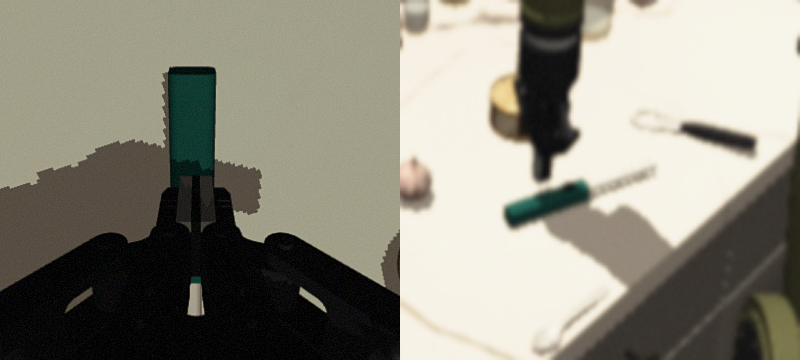

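Run:
```python
from h import *
np.set_printoptions(precision=1,suppress=True)
T,o=tool(); print(T[:3,3],o["joint_positions"])
for z in (0,10,20,30,40): print(z,proj("scene",[502.5,-259.5,z]))
u=np.array([.3407,.9402]);O=np.array([481.7,-316.6]);n=np.array([.9402,-.3407])
for y,x,z in ((110,11,21),(110,-11,21),(-4,11,21),(60,11,21),(60,-11,21)): 
    P=np.r_[O+u*y+n*x,z]; print("lighter",y,x,proj("wrist",P,T),proj("scene",P))
for z in (0,-5,-10,-18.7): 
  for x in (-11,11): print("tool",z,x,proj("wrist",(T@[x,0,z,1])[:3],T))
```

```text
[ 502.6 -259.5    9.7] [ 0.8  0.3 -0.4  1.9  0.2  1.  -0. ]
0 [[385.1 220.3]]
10 [[385.3 217.7]]
20 [[385.5 215.2]]
30 [[385.7 212.6]]
40 [[385.9 209.9]]
lighter 110 11 [[337.7 194.8]] [[370. 217.]]
lighter 110 -11 [[288.1 194.8]] [[373.4 220.8]]
lighter -4 11 [[333.5 403.2]] [[401.4 208. ]]
lighter 60 11 [[335.7 296.6]] [[384. 213.]]
lighter 60 -11 [[290.4 296.5]] [[387.5 216.7]]
tool 0 -11 [[313.5 304.4]]
tool 0 11 [[313.4 265.4]]
tool -5 -11 [[313.5 309.1]]
tool -5 11 [[313.4 269.2]]
tool -10 -11 [[313.4 314. ]]
tool -10 11 [[313.3 273.2]]
tool -18.7 -11 [[313.3 323.1]]
tool -18.7 11 [[313.2 280.7]]
```

The fingers are shut above the handle. In both views the tips stand about 30 mm higher than the reported TCP implies (scene pixel (386,210) gives z≈40). I'll check this with a light downward probe on the handle.

```bash
python3 steer.py '0 0 0 3 0 0 0;0 0 0 6 0 0 0;0 0 0 6 0 0 0' 40 | grep -E 'tool_pos|force'; python3 steer.py '0 0 0 1.5 0 0 0;0 0 0 3 0 0 0;0 0 0 3 0 0 0' | grep -E 'tool_pos|force'
```

```text
tool_pos: [502.2, -259.4, 3.3]
force: [0.1, 1.0, 0.3]
finger_force: 0.0
tool_pos: [502.5, -259.5, 0.6]
force: [-0.5, -0.9, 0.1]
finger_force: 0.0
```

```bash
for i in 1 2; do python3 steer.py '0 0 0 1 0 0 0;0 0 0 2 0 0 0;0 0 0 2 0 0 0' | grep -E 'tool_pos|^force'; done; python3 steer.py '0 0 0 1 0 0 0;0 0 0 2 0 0 0;0 0 0 2 0 0 0' | grep -E 'tool_pos|^force'
```

```text
tool_pos: [502.5, -259.5, -1.4]
force: [0.1, 0.1, -0.3]
tool_pos: [502.4, -259.6, -3.4]
force: [0.3, 0.2, -0.1]
tool_pos: [502.5, -259.5, -5.4]
force: [0.1, -0.1, -0.1]
```

```bash
python3 steer.py '0 0 0 1 0 0 0;0 0 0 2 0 0 0;0 0 0 2 0 0 0' | grep -E 'tool_pos|^force'; python3 steer.py '0 0 0 1 0 0 0;0 0 0 2 0 0 0;0 0 0 2 0 0 0' | grep -E 'tool_pos|^force'
```

```text
tool_pos: [502.5, -259.5, -7.4]
force: [0.8, 0.4, -0.2]
tool_pos: [502.5, -259.5, -9.4]
force: [-0.5, 0.9, 0.6]
```

Run:
```python
from h import *
T,o=tool()
s=imaging.read_camera("scene")[170:250,350:430,::-1]
a=imaging.read_camera("wrist")[230:470,200:440,::-1]
cv2.imwrite("pics/w4.png",np.hstack([cv2.resize(a,(400,400)),cv2.resize(s,(400,400),interpolation=cv2.INTER_CUBIC)]))
```

```text
(no output)
```

View pics/w4.png

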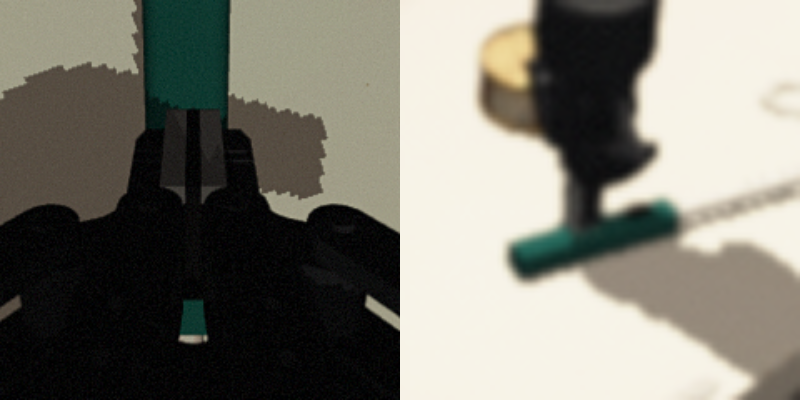

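The tips are right above the handle top, with the scene tip at (387,217) and the handle top expected at (386,215). I'll continue in finer steps.

```bash
for f in a; do python3 steer.py '0 0 0 1 0 0 0;0 0 0 1 0 0 0' | grep -E 'tool_pos|^force'; python3 steer.py '0 0 0 1 0 0 0;0 0 0 1 0 0 0' | grep -E 'tool_pos|^force';python3 steer.py '0 0 0 1 0 0 0;0 0 0 1 0 0 0' | grep -E 'tool_pos|^force';done
```

```text
tool_pos: [502.5, -259.6, -10.4]
force: [-0.5, -0.0, 0.3]
tool_pos: [502.6, -259.6, -10.5]
force: [-1.4, 0.3, 5.4]
tool_pos: [502.7, -259.6, -10.5]
force: [-3.9, 1.8, 12.5]
```

```bash
python3 steer.py '0 0 0 -20 0 0 0;50 0 0 -20 0 0 0;50 0 0 -20 0 0 0;50 0 0 -20 0 0 0;50 0 0 -20 0 0 0;50 0 0 -5 0 0 0;50 0 0 6 0 0 0;50 0 0 10.5 0 0 0;50 0 0 10.5 0 0 0' 40 ; python3 steer.py '5 0 0 0 0 0 0;5 0 0 0 0 0 0;5 0 0 0 0 0 0;5 0 0 0 0 0 0;5 0 0 0 0 0 0;5 0 0 0 0 0 0' 40
```

```text
t: 8.28
tool_pos: [502.1, -259.3, -23.5]
eef_rot: [-0.001, 0.818, 0.575, -0.0]
force: [1.4, 0.5, -0.0]
gripper_width: 50.3
finger_force: 0.0
t: 9.02
tool_pos: [503.1, -259.8, -22.2]
eef_rot: [0.001, 0.818, 0.575, 0.0]
force: [-0.3, 0.6, 6.1]
gripper_width: 20.7
finger_force: 40.7
```

Gripped (40 N, 20.7 mm). I'll lift it, carry it to hover over the dock and look.

```bash
python3 steer.py '5 0 0 -40 0 0 0;5 0 0 -90 0 0 0;5 0 0 -140 0 0 0;5 0 0 -180 0 0 0;5 40 -16 -190 0 0 -0.03;5 80 -32 -190 0 0 -0.06;5 120 -48 -190 0 0 -0.1;5 170 -68 -190 0 0 -0.14;5 220 -88 -190 0 0 -0.18;5 270 -108 -190 0 0 -0.22;5 310 -124 -190 0 0 -0.26;5 310 -124 -190 0 0 -0.26' 40 | grep -E 'tool_pos|force|width'
python3 - <<'E'
from h import *
np.set_printoptions(precision=4,suppress=True)
T,o=tool();C=px("top",[(197,229.7),(299,226.7),(299.3,256.7),(197.3,259.3)],26);print(C,C.mean(0)); 
e=C.mean(0)+[0,60,0]; e[2]=T[2,3]; print((e-T[:3,3])@T[:3,:3],"yaw",np.arctan2(T[1,0],T[0,0]))
E
```

```text
tool_pos: [489.7, 79.3, 166.8]
force: [0.2, -0.6, -1.8]
gripper_width: 20.5
finger_force: 40.0
[[524.4037 327.026   26.    ]
 [537.131   51.4444  26.    ]
 [455.6982  48.9798  26.    ]
 [444.3876 323.2948  26.    ]] [490.4051 187.6863  26.    ]
[167.9063 -12.2247   0.1875] yaw 1.493717746579081
```

```bash
python3 steer.py '5 50 -4 0 0 0 -0.04;5 100 -8 0 0 0 -0.08;5 140 -10 0 0 0 -0.12;5 168 -12 0 0 0 -0.12;5 168 -12 0 0 0 -0.12;5 168 -12 0 0 0 -0.12' 40 | grep -E 'tool_pos|force|width'
python3 - <<'E'
from h import *
T,o=tool(); np.save("T3.npy",T); print(T[:3,3],o["joint_positions"])
a=imaging.read_camera("wrist")[:,:,::-1]; cv2.imwrite("pics/w5.png",cv2.resize(a,(800,600),interpolation=cv2.INTER_CUBIC))
E
```

```text
tool_pos: [493.5, 241.0, 166.5]
force: [0.3, 0.1, -1.8]
gripper_width: 20.9
finger_force: 39.9
[493.49420569 240.96302899 166.48594255] [ 0.2682146   0.21577878 -0.86665604  1.72387008  0.1717435   1.28258848
 -0.60357072]
```

View pics/w5.png

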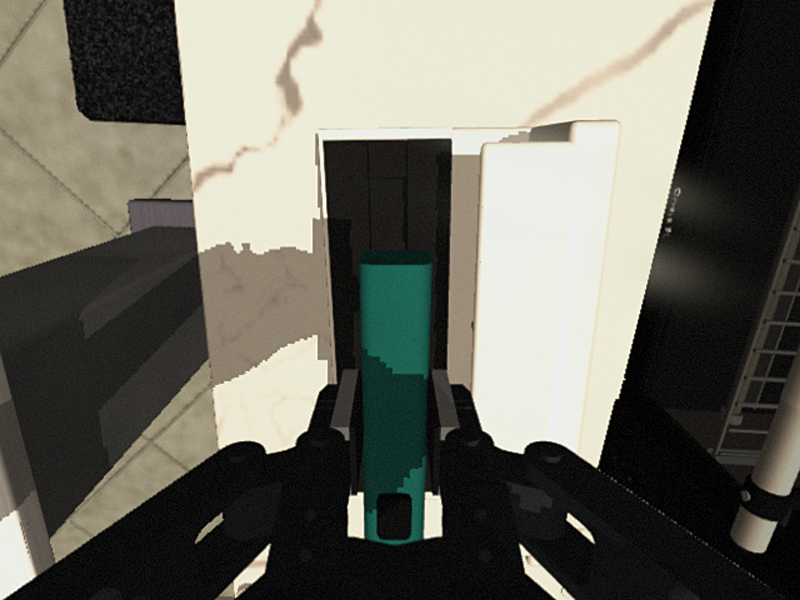

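The held handle is at scaled (360-432, 255). The foam's left end edge is at v=140 (u 326-452), and the pocket end line is near v=177, u 368-407. I'll get sub-pixel edges with code.

Run:
```python
from h import *
from scipy.signal import find_peaks
np.set_printoptions(precision=1,suppress=True,linewidth=150)
T=np.load("T3.npy")
g=cv2.cvtColor(cv2.imread("pics/w5.png"),cv2.COLOR_BGR2GRAY); g=cv2.resize(g,(640,480),interpolation=cv2.INTER_AREA).astype(float)
for a,b in((116,122),(122,130),(130,138),(145,152),(152,160),(160,170)): print("rows",a,b,g[a:b,255:368].mean(0).round().astype(int))
for a,b in((275,290),(300,322),(330,355)): print("cols",a,b,g[98:200,a:b].mean(1).round().astype(int))
```

```text
rows 116 122 [208 245 239 156  49  20  24  27  28  28  28  29  26  27  27  28  29  28  27  27  28  26  28  29  30  28  27  27  28  28  26  28  28  27  28  27  26
  26  21  19  28  28  27  28  28  26  26  27  26  27  27  28  26  28  27  27  26  28  27  26  27  28  27  28  27  28  27  28  27  21  19  25  30  27
  27  27  29  29  28  29  27  30  30  30  28  30  31  31  32  34  32  33  34  32  34  35  34  34  36  38  35  37  37  37  34  49 142 235 243 237 237
 238 237]
rows 122 130 [149 237 252 216  91  20  22  28  28  27  27  28  26  27  29  28  28  27  26  28  28  26  26  27  27  27  28  28  28  27  28  26  28  27  29  27  27
  28  23  15  26  29  28  29  26  28  26  27  26  28  28  27  27  29  26  27  28  28  27  27  27  25  26  26  27  26  27  27  25  22  16  23  26  28
  28  27  26  29  28  28  26  26  27  28  28  26  28  28  27  29  29  30  31  28  20  18  22  16  19  19  20  19  19  18  16  29  92 161 170 166 165
 165 164]
rows 130 138 [129 217 247 236 134  32  21  27  29  29  29  29  29  30  27  28  28  29  28  28  27  27  27  27  27  28  27  28  29  28  27  26  26  28  27  27  2
[... 2294 characters left out ...]
  28  28  28
  28  28  28  28  29  29  24  21  25  28  28  29  29  29  28  28  29  27  28  28  28  28  27  27  27  28  28  27  27  28  27  28  28  27  27  28  27
  28  26  27  27  26  28  28  27  27  28  27  27  27  27  27  28  27  26  27  27  27  28  27  27  28  28  28  27]
cols 330 355 [232 232 232 224 223 236 237 237 237 237 240 244 199  86  33  33  35  35  35  33  31  31  29  29  28  27  26  25  25  25  25  25  24  25  25  26  26
  25  25  26  26  26  26  26  26  27  27  27  27  26  28  27  27  28  28  28  28  28  29  28  28  29  30  28  28  28  28  27  27  28  28  29  28  27
  28  27  27  27  27  26  26  27  27  26  26  26  25  25  25  24  25  24  24  24  24  23  23  24  23  23  23  24]
```

Run:
```python
from h import *
np.set_printoptions(precision=2,suppress=True,linewidth=150)
T=np.load("T3.npy")
im=cv2.resize(cv2.imread("pics/w5.png"),(640,480),interpolation=cv2.INTER_AREA).astype(float)
for v in(206,215,225,250,270): 
    m=np.where((im[v,:,1]-im[v,:,2]>12))[0]; m=m[(m>270)&(m<360)]; print("teal",v,m.min(),m.max())
print(im[196:220,317].astype(int).tolist())
for z in(-43.2,-22.2):
  for x in(50,30): print(z,x,proj("wrist",[(T@[x,y,z,1])[:3] for y in(-11,11)],T).ravel())
E_=lambda uv,z:px("wrist",uv,z,T)
L=E_([(293.8,119),(294.1,134),(294.9,150),(295.1,165)],26)
Rr=E_([(324.5,119),(325,134),(325,165)],26)
N=E_([(303,142),(318,142)],26); F=E_([(258.6,119),(261,165),(361,119),(361,165)],26); C=E_([(282,111.5),(310,111.2)],26)
for n,a in zip("LRNFC",(L,Rr,N,F,C)): print(n,a[:,:2].tolist())
```

```text
teal 206 288 344
teal 215 287 345
teal 225 287 345
teal 250 288 344
teal 270 288 343
[[24, 29, 29], [26, 29, 32], [27, 30, 33], [24, 29, 25], [22, 28, 13], [24, 31, 9], [27, 31, 9], [25, 29, 7], [25, 30, 7], [23, 27, 10], [24, 29, 8], [27, 29, 7], [23, 26, 3], [20, 22, 7], [25, 25, 10], [37, 41, 10], [73, 90, 24], [86, 103, 31], [88, 104, 32], [82, 98, 26], [82, 100, 27], [83, 98, 28], [86, 100, 29], [88, 102, 31]]
-43.2 50 [281.19 208.74 342.13 208.68]
-43.2 30 [282.76 260.44 340.98 260.38]
-22.2 50 [285.57 197.02 338.63 196.97]
-22.2 30 [286.77 242.75 337.76 242.7 ]
L [[474.8520799877589, 320.7372425909661], [475.2642098005624, 309.08762004166795], [476.1095498780129, 296.37105826169267], [476.46160775478666, 284.1385064633541]]
R [[499.56566270018146, 321.52558109739255], [500.4328192515006, 309.89134669249603], [501.42982670516744, 284.93728502195086]]
N [[482.6523308147279, 302.98997980418], [494.94757404159174, 303.38304969506675]]
F [[446.49974269832796, 319.86055207353434], [447.97103145334097, 283.2444210627636], [528.9544520695235, 322.4923424880849], [531.499100908938, 285.9181365317422]]
C [[465.3228125374901, 326.17153802670714], [487.7290413573784, 327.1046858109323]]
```

```bash
python3 -c "
import numpy as np;T=np.load('T3.npy');print(np.arctan2(T[1,0],T[0,0]))"; python3 steer.py '5 9.3 -3.9 0 0 0 0;5 9.3 -3.9 40 0 0 0;5 9.3 -3.9 80 0 0 0;5 9.3 -3.9 115 0 0 0;5 9.3 -3.9 140 0 0 0;5 9.3 -3.9 148 0 0 0;5 9.3 -3.9 148 0 0 0;5 9.3 -3.9 148 0 0 0' 40
python3 - <<'E'
from h import *
T,o=tool(); np.save("T4.npy",T); print(T[:3,3],np.arctan2(T[1,0],T[0,0]))
a=imaging.read_camera("wrist")[:,:,::-1]; cv2.imwrite("pics/w6.png",a)
v=a[60:300,200:440].astype(float); v=np.clip((v/255)**.45*255,0,255).astype(np.uint8)
cv2.imwrite("pics/w6c.png",cv2.resize(v,(600,600),interpolation=cv2.INTER_CUBIC))
E
```

```text
1.6036190222191495
t: 12.32
tool_pos: [490.2, 252.2, 20.5]
eef_rot: [0.001, 0.695, 0.719, 0.001]
force: [-0.2, 0.5, -0.3]
gripper_width: 21.0
finger_force: 39.9
[490.21407042 252.20538417  20.46017731] 1.6046519193803914
```

View pics/w6c.png

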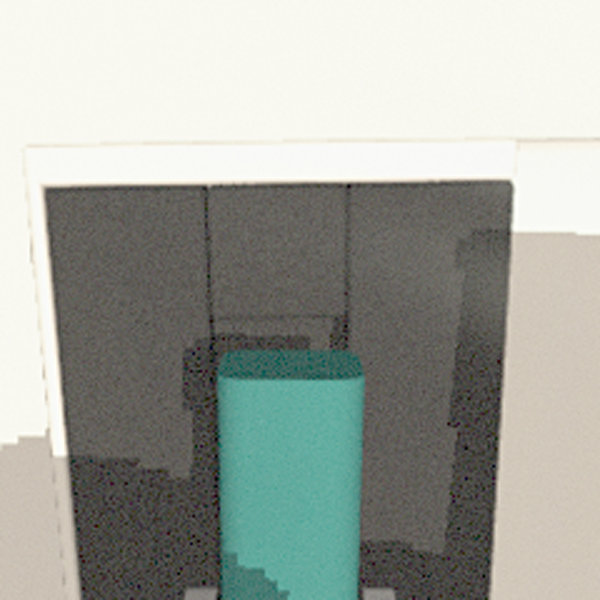

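The pocket edges are at crop u=208→213 and 349→348, with its end line at v=317. The lighter's end spans u 218-364 with its top edge at v=379. I'll compare them in 3D.

Run:
```python
from h import *
np.set_printoptions(precision=2,suppress=True,linewidth=150)
T=np.load("T4.npy"); c=lambda *p:[(200+u/2.5,60+v/2.5) for u,v in p]
def t(P): return (P-T[:3,3])@T[:3,:3]
print("pocket",t(px("wrist",c((208,186),(213,318),(349,186),(348,318),(270,317)),26,T)))
print("top",t(px("wrist",c((218,379),(364,379),(291,379),(221,560),(359,560)),T[2,3]+43.2,T)))
print("bot",t(px("wrist",c((218,350),(362,350),(290,350)),T[2,3]+22.2,T)))
```

```text
pocket [[ 74.37 -12.67  -5.52]
 [ 51.14 -12.39  -5.53]
 [ 74.35  11.99  -5.47]
 [ 51.11  12.25  -5.48]
 [ 51.31  -1.99  -5.51]]
top [[ 48.93  -8.85 -43.19]
 [ 48.9   12.29 -43.14]
 [ 48.92   1.71 -43.17]
 [ 20.25  -9.1  -43.21]
 [ 20.2   12.22 -43.16]]
bot [[ 48.74 -10.35 -22.19]
 [ 48.71  13.6  -22.14]
 [ 48.72   1.62 -22.17]]
```

```bash
python3 steer.py '5 -1.6 -1.1 0 0 0 -0.0115;5 -1.6 -1.1 3 0 0 -0.0115;5 -1.6 -1.1 3 0 0 -0.0115;5 -1.6 -1.1 3 0 0 -0.0115' 40
python3 - <<'E'
from h import *
np.set_printoptions(precision=3,suppress=True)
T0=np.load("T4.npy");T,o=tool();print((T[:3,3]-T0[:3,3])@T0[:3,:3],np.arctan2(T[1,0],T[0,0]),T)
E
```

```text
t: 12.88
tool_pos: [488.2, 250.0, 16.1]
eef_rot: [0.0, 0.691, 0.723, -0.0]
force: [-0.2, 0.6, -0.9]
gripper_width: 21.3
finger_force: 40.0
[-2.107 -2.063  4.32 ] 1.61630303837453 [[ -0.045   0.999  -0.    488.232]
 [  0.999   0.045  -0.    250.033]
 [ -0.     -0.     -1.     16.135]
 [  0.      0.      0.      1.   ]]
```

```bash
python3 steer.py '5 0.5 0.9 0 0 0 0;5 0.5 0.9 4 0 0 0;5 0.5 0.9 8 0 0 0;5 0.5 0.9 8 0 0 0' 40 | grep -E "tool_pos|force"; python3 steer.py '5 0 0 2 0 0 0;5 0 0 4 0 0 0;5 0 0 6 0 0 0;5 0 0 6 0 0 0' 40 | grep -E "tool_pos|force|rot"
```

```text
tool_pos: [488.7, 250.4, 7.6]
force: [-0.6, 0.1, -0.6]
finger_force: 40.0
tool_pos: [488.6, 250.6, 1.9]
eef_rot: [-0.0, 0.691, 0.723, -0.0]
force: [-0.5, -0.4, -0.8]
finger_force: 40.0
```

```bash
python3 steer.py '5 0 0.3 1 0 0 0;5 0 0.3 2 0 0 0;5 0 0.3 3 0 0 0;5 0 0.3 3 0 0 0' 40 | grep -E "tool_pos|force"; python3 steer.py '5 0 0 1 0 0 0;5 0 0 2 0 0 0;5 0 0 2 0 0 0' 40 | grep -E "tool_pos|force|rot"
```

```text
tool_pos: [487.9, 251.3, -0.2]
force: [-7.5, -1.4, 7.3]
finger_force: 41.1
tool_pos: [487.4, 251.6, -1.4]
eef_rot: [-0.0, 0.69, 0.724, -0.001]
force: [-12.1, -2.1, 13.9]
finger_force: 42.3
```

```bash
python3 steer.py '5 0 -0.8 -4 0 0 0;5 0 -1.8 -4 0 0 0;5 0 -1.8 -4 0 0 0;5 0 -1.8 -2 0 0 0;5 0 -1.8 0 0 0 0;5 0 -1.8 0 0 0 0' 40 | grep -E "tool_pos|force|rot"
python3 - <<'E'
from h import *
print(tool()[1]["ft_torque"])
E
```

```text
tool_pos: [487.4, 250.6, -2.0]
eef_rot: [0.001, 0.69, 0.724, -0.0]
force: [-6.7, -2.7, 9.0]
finger_force: 44.6
[-0.53483794  0.09327286  0.25281967]
```

```bash
python3 steer.py '5 0 -1 0 0 0 0;5 0 -1 0 0 0 0;5 0 -1 1 0 0 0;5 0 -1 2 0 0 0;5 0 -1 2 0 0 0' 40 | grep -E "tool_pos|force|rot"
python3 - <<'E'
from h import *
print(tool()[1]["ft_torque"])
E
```

```text
tool_pos: [487.4, 250.8, -2.5]
eef_rot: [0.001, 0.69, 0.723, 0.0]
force: [-8.7, -4.4, 18.6]
finger_force: 43.6
[-0.82875355  0.13408882  0.07495931]
```

Run:
```python
from h import *
np.set_printoptions(precision=2,suppress=True,linewidth=170)
T,o=tool(); a=imaging.read_camera("wrist").astype(float); np.save("T5.npy",T); np.save("w7.npy",a)
g=a.mean(2)
for v in(190,202,215,230,245,260):
    m=np.where(a[v,:,1]-a[v,:,0]>14)[0]; m=m[(m>260)&(m<370)]; print("teal",v,(m.min(),m.max()) if len(m) else None)
print("col",g[125:225,312:322].mean(1).round().astype(int))
for r in((140,150),(152,162),(164,172),(176,184)): print(r,g[r[0]:r[1],265:360].mean(0).round().astype(int))
```

```text
teal 190 None
teal 202 (np.int64(289), np.int64(342))
teal 215 (np.int64(287), np.int64(344))
teal 230 (np.int64(287), np.int64(344))
teal 245 (np.int64(288), np.int64(344))
teal 260 (np.int64(288), np.int64(343))
col [241 241 242 243 242 233 159  38  17  29  30  30  31  30  31  31  31  31  31  34  32  33  30  33  31  33  31  32  31  32  32  32  31  31  32  32  33  31  30  32  32  30
  32  31  31  31  30  30  30  30  30  28  29  29  31  29  28  29  26  28  28  31  29  27  28  29  29  27  21  21  27  27  28  29  28  22  22  21  23  22  23  22  21  20
  18  19  43  74  79  80  79  77  77  79  77  78  78  78  79  77]
(140, 150) [29 30 28 28 31 29 31 30 30 30 29 29 31 30 31 30 27 29 30 30 26 18 13 24 28 33 34 31 32 29 29 31 31 30 31 30 31 32 31 32 32 32 29 34 32 32 34 30 31 30 33 33 32 32 31 33
 33 34 33 33 31 30 31 32 32 31 31 32 32 31 32 32 34 32 32 32 31 32 31 32 32 32 33 31 33 30 27 17 22 25 31 33 29 32 31]
(152, 162) [29 28 28 26 29 27 30 30 29 26 28 30 28 29 27 29 30 29 29 29 27 25 10 20 28 32 32 31 30 30 32 30 28 31 32 28 32 30 31 30 30 32 30 31 31 32 31 31 31 33 33 32 33 30 33 30
 33 31 33 32 32 32 33 33 31 34 32 32 32 32 32 33 33 34 31 31 33 34 33 33 32 34 32 34 33 33 27 22 29 31 34 34 35 33 33]
(164, 172) [27 27 30 29 26 28 27 30 26 28 28 27 29 28 31 28 27 27 31 28 27 24 11 18 25 31 27 29 31 30 32 29 29 30 28 29 29 29 31 28 30 29 30 30 30 27 29 31 30 32 31 33 31 31 28 32
 30 29 30 31 30 32 30 30 32 30 29 30 31 30 31 32 32 29 30 32 31 32 30 32 32 33 31 32 32 28 21 21 29 29 34 33 36 32 34]
(176, 184) [30 28 28 26 28 28 28 28 28 27 28 30 27 28 28 30 28 26 30 29 28 23 17 12 23 27 30 28 30 30 27 28 27 28 28 29 27 26 27 28 32 28 29 29 29 30 28 29 27 29 28 31 29 28 29 30
 27 29 29 31 29 28 28 29 29 29 29 28 28 27 29 28 28 28 29 30 31 31 31 30 30 30 30 31 28 23 14 23 24 28 29 31 32 30 30]
```

Run:
```python
from h import *
np.set_printoptions(precision=2,suppress=True,linewidth=170)
T=np.load("T5.npy"); t=lambda P:(P-T[:3,3])@T[:3,:3]
S=t(px("wrist",[(287,145),(287.3,157),(287.3,168),(287.7,180),(352.3,145),(351.9,157),(351.4,168),(351,180),(317,193.5)],26,T));print(S)
print((S[:4,1]+S[4:8,1])/2)
print(t(px("wrist",[(287,215),(344.5,215),(287.5,245),(344.5,245),(288,260),(343.5,260),(315.7,210.7)],T[2,3]+43.2,T)))
```

```text
[[ 71.37  -9.42 -28.63]
 [ 66.89  -9.41 -28.62]
 [ 62.7   -9.51 -28.62]
 [ 58.05  -9.47 -28.61]
 [ 71.35  15.44 -28.57]
 [ 66.87  15.42 -28.57]
 [ 62.67  15.35 -28.56]
 [ 58.02  15.33 -28.55]
 [ 52.68   2.01 -28.57]]
[3.01 3.   2.92 2.93]
[[ 47.68  -8.94 -43.3 ]
 [ 47.64  11.92 -43.26]
 [ 36.17  -9.04 -43.28]
 [ 36.13  12.19 -43.23]
 [ 30.18  -9.   -43.27]
 [ 30.14  11.96 -43.22]
 [ 49.26   1.47 -43.28]]
```

Code measures the lighter 1.5 mm forward of the pocket centre, while the reaction pushes forward and up. So the gripper's knuckles are probably touching the visor. I'll lift, lean the gripper body 0.15 rad toward the front and re-centre.

```bash
python3 steer.py '5 0 0 -7 0 0 0;5 0 0 -14 0 0 0;5 0 2 -14 -0.08 0 0;5 0 5 -14 -0.15 0 0;5 0 5 -14 -0.15 0 0;5 0 5 -14 -0.15 0 0;5 0 5 -14 -0.15 0 0' 40
python3 - <<'E'
from h import *
np.set_printoptions(precision=3,suppress=True,linewidth=170)
T0=np.load("T5.npy");T,o=tool();np.save("T6.npy",T);print((T[:3,3]-T0[:3,3])@T0[:3,:3]);print(T)
# lighter underside centre & edges in world, cam-bias y +1.5
O=np.array([488.0,303,0]) 
for y in(-9.5,1.5,12.5): print(y,(T0[:3,:3].T@((T@[48.8,y,-22.2,1])[:3]-T0[:3,3])), (T@[48.8,y,-22.2,1])[2])
E
```

```text
t: 17.05
tool_pos: [492.2, 250.7, 9.2]
eef_rot: [0.051, 0.689, 0.721, 0.054]
force: [-0.1, -0.6, -1.1]
gripper_width: 21.2
finger_force: 43.5
[ -0.306   4.788 -11.677]
[[ -0.045   0.988   0.149 492.201]
 [  0.999   0.044   0.007 250.714]
 [  0.001   0.149  -0.989   9.204]
 [  0.      0.      0.      1.   ]]
-9.5 [ 48.475  -7.748 -32.359] 29.77157988839868
1.5 [ 48.447   3.134 -33.97 ] 31.407407742676043
12.5 [ 48.418  14.015 -35.58 ] 33.04323559695341
```

```bash
python3 steer.py '5 0 -0.3 2 0 0 0;5 0 -0.6 4 0 0 0;5 0 -0.9 6 0 0 0;5 0 -0.9 6 0 0 0' 40 | grep -E "tool_pos|^force"; python3 steer.py '5 0 -0.15 1 0 0 0;5 0 -0.3 2 0 0 0;5 0 -0.45 3 0 0 0;5 0 -0.45 3 0 0 0' 40 | grep -E "tool_pos|^force"
```

```text
tool_pos: [491.5, 250.7, 2.8]
force: [-0.4, -0.3, -0.8]
tool_pos: [491.7, 250.7, 0.1]
force: [-0.3, 0.1, -1.2]
```

```bash
python3 steer.py '5 0 -0.15 1 0 0 0;5 0 -0.3 2 0 0 0;5 0 -0.3 2 0 0 0' 40 | grep -E "tool_pos|^force"; python3 steer.py '5 0 -0.15 1 0 0 0;5 0 -0.3 2 0 0 0;5 0 -0.3 2 0 0 0' 40 | grep -E "tool_pos|^force"
```

```text
tool_pos: [492.0, 250.7, -1.8]
force: [0.9, 0.5, -0.7]
tool_pos: [492.1, 250.8, -2.7]
force: [-2.9, -2.1, 11.8]
```

```bash
python3 steer.py '5 0 0 -1.5 0 0 0;36 0 0 -1.5 0 0 0;36 0 0 -1.5 0 0 0;36 0 0 -1.5 0 0 0;36 0 0 -20 0 0 0;36 0 0 -60 0 0 0;36 0 0 -110 0 0 0;20 0 0 -160 0.1 0 0;0 0 0 -160 0.15 0 0;0 0 0 -160 0.15 0 0' 40
python3 - <<'E'
from h import *
np.set_printoptions(precision=2,suppress=True,linewidth=170)
T,o=tool(); a=imaging.read_camera("wrist"); np.save("T7.npy",T); np.save("w8.npy",a); print(T)
cv2.imwrite("pics/w8.png",cv2.resize(a[:,:,::-1],(800,600)))
b=a.astype(float)
for v in range(150,460,20):
    m=np.where(b[v,:,1]-b[v,:,0]>14)[0]; m=m[(m>240)&(m<390)]; print("teal",v,(m.min(),m.max()) if len(m) else None)
E
```

```text
t: 20.05
tool_pos: [468.2, 249.4, 153.9]
eef_rot: [-0.0, 0.691, 0.723, -0.0]
force: [0.2, 1.0, -1.1]
gripper_width: -0.2
finger_force: 0.0
[[ -0.04   1.    -0.   468.2 ]
 [  1.     0.04   0.   249.35]
 [  0.    -0.    -1.   153.93]
 [  0.     0.     0.     1.  ]]
teal 150 None
teal 170 (np.int64(328), np.int64(355))
teal 190 (np.int64(328), np.int64(354))
teal 210 (np.int64(328), np.int64(354))
teal 230 (np.int64(328), np.int64(353))
teal 250 (np.int64(327), np.int64(353))
teal 270 (np.int64(327), np.int64(352))
teal 290 (np.int64(327), np.int64(351))
teal 310 None
teal 330 None
teal 350 None
teal 370 None
teal 390 None
teal 410 None
teal 430 None
teal 450 None
```

```bash
python3 steer.py '0 0 15 40 -0.1 0 0;0 0.4 26.4 90 -0.15 0 0;0 0.4 26.4 130 -0.15 0 0;0 0.4 26.4 140 -0.15 0 0;0 0.4 26.4 140 -0.15 0 0;0 0.4 26.4 140 -0.15 0 0' 40 | grep -E "tool_pos|^force"
```

```text
tool_pos: [495.3, 252.0, 16.0]
force: [-0.2, -0.1, 0.7]
```

```bash
python3 steer.py '0 0 -0.2 1.5 0 0 0;0 0 -0.4 3 0 0 0;0 0 -0.4 3 0 0 0' 40 | grep -E "tool_pos|^force"; python3 steer.py '0 0 -0.2 1.5 0 0 0;0 0 -0.4 3 0 0 0;0 0 -0.4 3 0 0 0' 40 | grep -E "tool_pos|^force"
```

```text
tool_pos: [494.3, 251.2, 11.4]
force: [-0.5, -0.8, -0.2]
tool_pos: [494.0, 251.2, 7.9]
force: [-0.7, -0.6, -0.3]
```

```bash
python3 steer.py '0 0 -0.2 1.5 0 0 0;0 0 -0.2 1.5 0 0 0' 40 | grep -E "tool_pos|^force"; python3 steer.py '0 0 -0.2 1.5 0 0 0;0 0 -0.2 1.5 0 0 0' 40 | grep -E "tool_pos|^force";  python3 steer.py '0 0 -0.2 1.5 0 0 0;0 0 -0.2 1.5 0 0 0' 40 | grep -E "tool_pos|^force"
```

```text
tool_pos: [494.1, 251.2, 6.5]
force: [-0.6, -0.3, -0.1]
tool_pos: [494.4, 251.3, 5.7]
force: [-1.8, -0.9, 4.2]
tool_pos: [494.5, 251.3, 5.4]
force: [-7.7, -2.5, 15.7]
```

```bash
python3 steer.py '0 0 0 1 0 0 0;0 0 0 2 0 0 0;0 0 0 2 0 0 0' 40 | grep -E "tool_pos|^force"; python3 steer.py '0 0 0 1 0 0 0;0 0 0 2 0 0 0;0 0 0 2 0 0 0' 40 | grep -E "tool_pos|^force"
```

```text
tool_pos: [494.7, 251.3, 5.2]
force: [-14.6, -6.7, 34.2]
tool_pos: [494.8, 251.3, 5.0]
force: [-23.4, -10.0, 51.0]
```

Contact came at the seated height and held firm to 51 N. I'll lift and compute the reorientation for a low, tilted look and the switch approach.

```bash
python3 steer.py '0 0 0 -40 0 0 0;0 0 0 -90 0 0 0;0 0 0 -150 0 0 0;0 0 0 -190 0 0 0;0 0 0 -190 0 0 0;0 0 0 -190 0 0 0' 40 | grep -E "tool_pos|^force"
cat >> h.py <<'E'
D0=np.array([529.7,191.4]);ux=np.array([.999,.045]);uy=np.array([-.045,.999]);TIP=31.5
def dock(x,y,z): return np.r_[D0+x*ux+y*uy,z]
def plan(x,y,z,th,signx=-1):
    "tool move to put the true tip at dock (x,y,z), tool tilted th from vertical towards dock +x"
    T,o=tool(); X=np.r_[ux,0]; Z=np.array([0,0,1.])
    zt=np.sin(th)*X-np.cos(th)*Z; xt=signx*(np.cos(th)*X+np.sin(th)*Z); Rg=np.c_[xt,np.cross(zt,xt),zt]
    p=dock(x,y,z)+TIP*zt
    return (p-T[:3,3])@T[:3,:3], R.from_matrix(T[:3,:3].T@Rg).as_rotvec(), T[:3,3], p
def where():
    T,o=tool(); t=T[:3,3]-TIP*T[:3,2]; d=t[:2]-D0; return np.r_[d@ux,d@uy,t[2]], o["force"], o["joint_positions"]
E
python3 - <<'E'
from h import *
np.set_printoptions(precision=3,suppress=True)
print(plan(-50,20,110,np.radians(45)),plan(-60,20,160,np.radians(20)), tool()[1]["joint_positions"])
E
```

```text
tool_pos: [466.2, 249.4, 186.7]
force: [-0.4, -0.5, -0.4]
(array([-40.747,  18.02 , 102.865]), array([-0.499, -0.497, -1.512]), array([466.173, 249.433, 186.729]), array([501.102, 210.132,  87.726])) (array([-40.782,   3.103,  57.469]), array([-0.158, -0.156, -1.565]), array([466.173, 249.433, 186.729]), array([479.623, 209.165, 130.4  ])) [ 0.332 -0.012 -0.913  1.862  0.073  1.16  -0.561]
```

```bash
python3 steer.py '0 -10 4 0 -0.06 -0.06 -0.18;0 -20 8 10 -0.11 -0.11 -0.34;0 -30 12 20 -0.17 -0.17 -0.5;0 -41 18 20 -0.23 -0.23 -0.68;0 -41 18 20 -0.28 -0.28 -0.84;0 -41 18 20 -0.33 -0.33 -1.01;0 -41 18 20 -0.39 -0.39 -1.18;0 -41 18 40 -0.44 -0.44 -1.34;0 -41 18 60 -0.5 -0.5 -1.51;0 -41 18 80 -0.5 -0.5 -1.51;0 -41 18 103 -0.5 -0.5 -1.51;0 -41 18 103 -0.5 -0.5 -1.51' 40 | grep -E "tool_pos|^force"
python3 - <<'E'
from h import *
np.set_printoptions(precision=2,suppress=True)
print(where()); T,o=tool(); np.save("T9.npy",T); a=imaging.read_camera("wrist"); np.save("w9.npy",a)
s=imaging.read_camera("scene")
print(T, proj("wrist",[dock(25,12,50),dock(15,0,50),dock(-38,0,36),dock(-38,110,36),dock(11,0,88),dock(11,135,88),dock(11,-135,88)],T))
v=((a/255.)**.6*255).astype(np.uint8)[:,:,::-1]; s=s[220:330,190:340,::-1]
cv2.imwrite("pics/w9.png",np.vstack([cv2.resize(v[60:300],(800,300)),cv2.resize(s,(409,300),interpolation=cv2.INTER_CUBIC).copy() if 0 else np.pad(cv2.resize(s,(409,300),interpolation=cv2.INTER_CUBIC),((0,0),(0,391),(0,0)))]))
E
```

```text
tool_pos: [502.0, 213.0, 86.8]
force: [0.4, -0.4, 0.4]
(array([-48.97,  22.78, 109.1 ]), array([ 0.44, -0.37,  0.44]), array([ 0.4 , -0.28, -1.1 ,  2.45,  0.86,  0.31,  0.08]))
[[ -0.71  -0.04   0.7  501.96]
 [ -0.03   1.     0.03 212.97]
 [ -0.71   0.    -0.71  86.78]
 [  0.     0.     0.     1.  ]] [[298.73 257.68]
 [279.77 251.42]
 [272.46 186.7 ]
 [474.05 186.66]
 [276.5  306.  ]
 [501.12 305.54]
 [ 53.52 305.61]]
```

Run:
```python
from h import *
a=np.load("w9.npy"); v=((a/255.)**.6*255).astype(np.uint8)[:,:,::-1]
A=cv2.resize(v[160:320,40:540],(800,256),interpolation=cv2.INTER_CUBIC)
B=cv2.resize(v[225:310,200:400],(800,340),interpolation=cv2.INTER_CUBIC)
cv2.imwrite("pics/w9.png",np.vstack([A,B]))
```

```text
(no output)
```

View pics/w9.png

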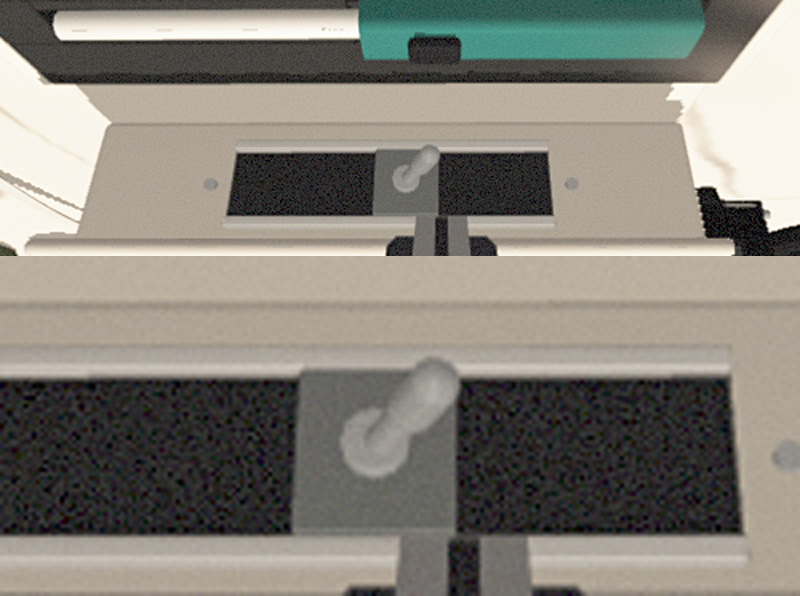

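Last picture: the lighter lies level along the pocket. The switch base is at native (294,272), and the bat tip at (309,256) leans to the dock's left (off). The image is inverted, so its right is the dock's left.

Run:
```python
from h import *
np.set_printoptions(precision=2,suppress=True)
T=np.load("T9.npy"); a=np.load("w9.npy").astype(float)
def onx(uv,xd):
    c,r=ray("wrist",[uv],T); n=np.r_[ux,0]; p=c+r[0]*((xd-(c[:2]-D0)@ux)/(r[0]@n)); d=p[:2]-D0; return d@ux,d@uy,p[2]
print("pivot",onx((293.75,272),47),"tip",onx((309,256),18)); print("block",onx((275,272),49),onx((314,272),49),"slot",onx((181,275),49),onx((386,275),49))
# lighter top: handle front end corners and nozzle
for n,u,v in(("end",40+703/1.6,160+10/1.6),("endlow",40+690/1.6,160+55/1.6),("joint",40+358/1.6,160+58/1.6),("nozzle tip",40+52/1.6,160+25/1.6)):
    for z in (15,26,36): 
        p=px("wrist",[(u,v)],z,T)[0]; d=p[:2]-D0; print(n,z,d@ux,d@uy)
print(plan(-10,75,85,np.radians(45)),plan(22,55,50,np.radians(45)))
```

```text
pivot (np.float64(47.00000000000003), np.float64(7.498693127101623), np.float64(51.535328121236944)) tip (np.float64(18.000000000000025), np.float64(19.098474530033375), np.float64(51.939905684106975))
block (np.float64(49.00000000000005), np.float64(-6.4176272567331765), np.float64(50.71691603919078)) (np.float64(49.00000000000003), np.float64(22.258938243961733), np.float64(50.73808505458295)) slot (np.float64(49.00000000000008), np.float64(-75.37309202538671), np.float64(53.07330966178867)) (np.float64(48.999999999999986), np.float64(75.0041141901558), np.float64(53.16498053228655))
end 15 -29.00526581683307 120.7085004215854
end 26 -42.993337788287874 112.99487886268311
end 36 -55.7097668532468 105.98249562731736
endlow 15 0.6922383355684882 126.92514220593166
endlow 26 -15.65187875163664 118.71832470580769
endlow 36 -30.510167012732136 111.25758152387684
joint 15 2.836543274534525 -11.15353579530829
joint 26 -13.67769178461199 -8.40591102228353
joint 36 -28.690632747472563 -5.908070319533741
nozzle tip 15 -20.521160086956797 -126.44595684490639
nozzle tip 26 -35.182316764917765 -114.55163260168507
nozzle tip 36 -48.510641017609466 -103.73861056239295
(array([-9.52, 56.1 , 43.66]), array([-0.01, -0.  , -0.  ]), array([503.19, 209.41,  86.99]), array([538.59, 266.88,  62.73])) (array([-7.53, 36.37, 91.15]), array([-0.01, -0.  , -0.  ]), array([503.19, 209.41,  86.99]), array([571.45, 248.34,  27.73]))
```

Run:
```python
from h import *
np.set_printoptions(precision=3,suppress=True)
print(plan(-41,62,102,np.radians(50))[:2])
```

```text
(array([-2.372, 42.879,  9.678]), array([-0.006, -0.088, -0.003]))
```

```bash
python3 steer.py '0 -1 22 4 0 -0.04 0;0 -2.4 43 9.7 0 -0.088 0;0 -2.4 43 9.7 0 -0.088 0;0 -2.4 43 9.7 0 -0.088 0' 40 | grep -E "tool_pos|^force"
python3 - <<'E'
from h import *
np.set_printoptions(precision=3,suppress=True)
print(where());print(plan(24,62,47,np.radians(50))[:2])
E
```

```text
tool_pos: [508.4, 256.1, 81.9]
force: [-0.1, -0.2, 0.3]
(array([-42.499,  65.579, 102.204]), array([-0.055, -0.241,  0.288]), array([ 0.47 , -0.055, -1.358,  2.428,  1.447,  0.57 , -0.52 ]))
(array([-0.675, -3.641, 86.423]), array([ 0.001, -0.002, -0.001]))
```

```bash
python3 steer.py '0 -0.7 -3.6 15 0 0 0;0 -0.7 -3.6 30 0 0 0;0 -0.7 -3.6 45 0 0 0;0 -0.7 -3.6 55 0 0 0;0 -0.7 -3.6 55 0 0 0' 40 | grep -E "tool_pos|^force"
python3 - <<'E'
from h import *
np.set_printoptions(precision=3,suppress=True)
print(where());print(plan(24,62,47,np.radians(50))[:2])
E
```

```text
tool_pos: [551.8, 252.7, 47.2]
force: [0.4, 0.2, 0.9]
(array([ 0.776, 60.34 , 67.51 ]), array([0.401, 0.216, 0.939]), array([ 0.359,  0.326, -1.23 ,  2.383,  1.777,  0.833, -0.615]))
(array([ 0.712,  1.867, 30.97 ]), array([-0.003, -0.001, -0.   ]))
```

```bash
python3 steer.py '0 0.7 1 8 0 0 0;0 0.7 1 16 0 0 0;0 0.7 1 24 0 0 0;0 0.7 1 31 0 0 0;0 0.7 1 31 0 0 0;0 0.7 1 31 0 0 0' 40 | grep -E "tool_pos|^force"
python3 - <<'E'
from h import *
np.set_printoptions(precision=3,suppress=True)
print(where());print(plan(24,32,47,np.radians(50))[:2])
E
```

```text
tool_pos: [575.8, 255.6, 28.7]
force: [-0.3, 0.1, 0.3]
(array([24.803, 62.152, 48.864]), array([-0.328,  0.146,  0.303]), array([ 0.303,  0.439, -1.148,  2.348,  1.882,  0.887, -0.637]))
(array([  1.97 , -30.098,   0.631]), array([-0.002,  0.002, -0.002]))
```

No contact going in. Now I'll sweep to the dock's right (tool −y).

```bash
python3 steer.py '0 1 -8 0 0 0 0;0 1 -16 0 0 0 0;0 1 -24 0 0 0 0;0 1 -24 0 0 0 0' 40 | grep -E "tool_pos|^force"; python3 steer.py '0 0 -2 0 0 0 0;0 0 -4 0 0 0 0;0 0 -6 0 0 0 0;0 0 -6 0 0 0 0' 40 | grep -E "tool_pos|^force"; python3 steer.py '0 0 -1.5 0 0 0 0;0 0 -3 0 0 0 0;0 0 -3 0 0 0 0' 40 | grep -E "tool_pos|^force"; python3 -c "
from h import *
print(where())"
```

```text
tool_pos: [576.6, 230.0, 28.1]
force: [0.5, -0.6, -0.0]
tool_pos: [576.4, 225.6, 27.9]
force: [-0.7, 0.9, 0.6]
tool_pos: [576.4, 223.9, 28.2]
force: [-3.3, 3.7, 1.7]
(array([23.97933438, 30.34773732, 48.42746783]), array([-3.32816618,  3.72866621,  1.70407554]), array([ 0.39723305,  0.38373497, -1.1587276 ,  2.39220768,  1.92668506,
        0.80776746, -0.65636512]))
```

```bash
for k in 1; do python3 steer.py '0 0 -1 0 0 0 0;0 0 -2 0 0 0 0;0 0 -3 0 0 0 0;0 0 -3 0 0 0 0' 40 | grep -E "tool_pos|^force"; python3 steer.py '0 0 -1 0 0 0 0;0 0 -2 0 0 0 0;0 0 -3 0 0 0 0;0 0 -3 0 0 0 0' 40 | grep -E "tool_pos|^force"; python3 steer.py '0 0 -1 0 0 0 0;0 0 -2 0 0 0 0;0 0 -3 0 0 0 0;0 0 -3 0 0 0 0' 40 | grep -E "tool_pos|^force"; done; python3 -c "
from h import *
print(where())"
```

```text
tool_pos: [576.4, 221.8, 28.5]
force: [-5.1, 5.6, 5.6]
tool_pos: [575.9, 220.6, 28.5]
force: [-7.0, 7.0, 5.1]
tool_pos: [575.4, 218.2, 28.3]
force: [-9.6, 6.2, 8.1]
(array([22.71349274, 24.52408432, 48.47132543]), array([-9.58912916,  6.19013229,  8.08372175]), array([ 0.42297096,  0.36804005, -1.16434968,  2.40384746,  1.94130381,
        0.78274911, -0.66203533]))
```

```bash
python3 steer.py '0 0 0 -2.5 0 0 0;0 0 0 -2.5 0 0 0;0 0 0 -2.5 0 0 0' 40 | grep -E "tool_pos|^force"; python3 steer.py '0 0 -1 0 0 0 0;0 0 -2 0 0 0 0;0 0 -3 0 0 0 0;0 0 -3 0 0 0 0' 40 | grep -E "tool_pos|^force";  python3 -c "
from h import *
print(where())"
```

```text
tool_pos: [574.9, 213.1, 29.3]
force: [-4.7, 2.9, 2.9]
tool_pos: [575.5, 208.1, 29.1]
force: [-4.8, -2.9, 2.5]
(array([22.30038617, 14.80082602, 49.32248353]), array([-4.75232876, -2.85412226,  2.49247767]), array([ 0.43945429,  0.3530742 , -1.16621998,  2.41091241,  1.93566279,
        0.77456504, -0.66329635]))
```

```bash
python3 steer.py '0 0 -1 0 0 0 0;0 0 -2 0 0 0 0;0 0 -2 0 0 0 0' 40 | grep -E "tool_pos|^force"; python3 steer.py '0 0 3 0 0 0 0;0 0 8 0 0 0 0;0 0 8 -20 0 0 0;0 0 8 -50 0 0 0;0 0 8 -85 0 0 0;0 0 8 -85 0 0 0;0 0 8 -85 0 0 0' 40 | grep -E "tool_pos|^force";python3 - <<'E'
from h import *
np.set_printoptions(precision=3,suppress=True)
print(where());print(plan(-49,22.8,109.1,np.radians(45))[:2])
E
```

```text
tool_pos: [576.1, 208.0, 30.0]
force: [-0.0, -0.2, 0.2]
tool_pos: [519.9, 224.5, 87.4]
force: [0.1, -0.3, 0.6]
(array([-32.224,  33.791, 107.825]), array([ 0.11 , -0.256,  0.606]), array([ 0.649, -0.299, -1.382,  2.447,  1.247,  0.296, -0.354]))
(array([ 12.38 , -10.863, -13.592]), array([-0.009,  0.079, -0.003]))
```

Run:
```python
from h import *
np.set_printoptions(precision=1,suppress=True,linewidth=200)
T,o=tool(); print(o["joint_positions"]); a=imaging.read_camera("wrist"); b=np.load("w9.npy"); T9=np.load("T9.npy")
def rect(im,T):  # rectify wall-parallel plane dock x=30,z 30..75, y -30..50 at 2px/mm... 
    ys=np.arange(45,-31,-2.5); zs=np.arange(66,38,-4.)
    P=np.array([dock(20,y,z) for z in zs for y in ys]); m=proj("wrist",P,T).astype(np.float32).reshape(len(zs),len(ys),2)
    return ys,zs,cv2.remap(cv2.GaussianBlur(im,(3,3),0).mean(2).astype(np.float32),m[...,0],m[...,1],cv2.INTER_LINEAR)
for im,t in((b,T9),(a,T)):
    ys,zs,r=rect(im,t); print(ys)
    for z,l in zip(zs,r): print(z,l.astype(int))
```

```text
[ 0.6 -0.3 -1.4  2.4  1.2  0.3 -0.4]
[ 45.   42.5  40.   37.5  35.   32.5  30.   27.5  25.   22.5  20.   17.5  15.   12.5  10.    7.5   5.    2.5   0.   -2.5  -5.   -7.5 -10.  -12.5 -15.  -17.5 -20.  -22.5 -25.  -27.5 -30. ]
66.0 [ 10  10  10  11  12  11  11  10  11  22  56  54  54  91 110 110  80  53  55  55  14  13  11  11  12  12  10  14  13  12  11]
62.0 [ 12  11  11  11  12  11  11  12  12  22  55  55  60 104 109  92 101  58  54  55  12   9   8  12  11  11  11  11  12  12  10]
58.0 [ 11  10  11  10  15  12  12  12  13  23  56 100 112 104  77  96  86  55  54  55  12   9  10  11   8  11  10  11  12  10  10]
54.0 [  9  13  12  13   8  13  13  11  11  33 119 126 103  78  55  53  54  55  55  55  15  12  11  10  11   9  12  10  11  11  10]
50.0 [ 76  75  77  74  75  75  75  75  74  81  98 104  79  56  56  56  55  56  56  55  70  72  74  73  72  72  72  71  70  71  70]
46.0 [125 125 125 124 122 124 124 123 124 124 119 111 126 123 125 125 124 123 126 123 125 124 125 123 124 123 123 123 123 123 122]
42.0 [123 121 120 120 120 120 121 122 120 120 122 121 120 122 121 120 121 120 121 122 120
[... 446 characters left out ...]
  12  13  11  12  12  12  12  10  12  12  13]
58.0 [ 14  13  12  11  11  12  12  12  14  56  56  56  82  99  75  85 101 109 110  46  11   9  15   9  10   7  14  12  10  10  11]
54.0 [ 11  12  14  10  11  10  13  13  11  56  58  57  56  56  59  55  70  86 101 119 125  49  11  11  13  11  11  12  13  14  12]
50.0 [ 14  15  17  17  17  16  15  15  15  56  56  54  56  56  56  57  57  56  70  97 107  79  15  15  15  12  16  18  16  16  16]
46.0 [134 134 133 134 135 133 134 134 136 135 136 135 135 137 135 136 136 137 136 126 125 135 135 135 135 133 135 135 134 135 134]
42.0 [124 123 122 124 125 122 123 122 124 123 125 123 123 123 124 122 123 124 122 124 124 123 123 124 123 124 123 124 123 123 122]
```

The bat tip moved from y≈+18 to y≈−4, so the switch is on. I'll do a quick lighter check, then hand in.

Run:
```python
from h import *
T,o=tool(); a=imaging.read_camera("wrist"); b=np.load("w9.npy"); T9=np.load("T9.npy")
for im,t in((b,T9),(a,T)):
    m=cv2.inRange(cv2.cvtColor(im,cv2.COLOR_RGB2HSV),(75,90,30),(100,255,255)); m[225:]=0
    v,u=np.nonzero(m); P=px("wrist",np.c_[u,v],36,t); d=P[:,:2]-D0; y=d@uy; x=d@ux
    print(np.percentile(y,[1,99]),[np.percentile(x[(y>k-8)&(y<k+8)],98) for k in (45,70,95)])
print(where()[0],o["t"],o["force"]);
```

```text
[ -2.33823486 108.07326917] [np.float64(-29.003629055859534), np.float64(-28.99189723954137), np.float64(-29.011188724208946)]
[ -2.27875148 108.30738767] [np.float64(-28.587340372988677), np.float64(-28.607992278260955), np.float64(-28.70479784237714)]
[-32.046645    32.67305405 108.20820116] 32.375 [-0.14654755  0.36039371  0.38694435]
```

```bash
python3 -c "
from bench import env, imaging, status
print(env.sign_off())"
```

```text
the job is handed in; nothing more can be done
None
```

The lighter is pressed home in its foam pocket and the switch was then snapped over to the right (on). I confirmed both with the wrist camera before handing in at about 32 s. One uncertainty remains: on the way out joint 3 read -1.382 against its -1.38 limit, which I took for sensor noise but could not confirm.

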